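# Slide a tray of filled bottles onto the check-weighing scale

### The arm

A 7-joint arm with a two-finger parallel gripper is mounted at the origin on a cart in front of the work surface, level with it; the furniture and walls round the work are solid. World frame = base frame: x ahead of the robot, y to its left, z up, the work surface at z = 0. Lengths are in m, angles in rad, forces in N, time in s.
With the tool pointing down it reaches from about 0.425 to 0.925 m from the base axis. Payload 6.8 kg.
Tool frame: the origin (TCP) lies at the very end of the fingers, on their centre line; the grasp point (between the pads) lies 19 mm behind it; z points along the fingers, y is the line along which they close (so a half turn about z gives the same grasp; the last joint's range is limited). The gripper opens to 85 mm and grips with 20 to 120 N. Pads are 22 mm wide; open, the fingers measure 114 mm over their backs; the gripper's body (76 mm by 85 mm) begins 54 mm behind the grasp point. The pads swing forward as they close: fully open they stand 13 mm farther back than shut.
Start: joints at [-1.342, 0.477, 0.022, 1.555, -0.011, 1.109, -0.083], TCP at [0.223, 0.637, 0.231] pointing down, gripper open.
Joint ranges: [-2.96, 2.96], [-0.34, 2.1], [-1.41, 1.46], [0.24, 2.44], [-1.37, 4.51], [0.17, 1.92], [-2.96, 2.96]. Speed limits (rad/s): [2.39, 2.39, 3.14, 3.14, 3.14, 3.14, 3.14].

### API

Orientations are given as a unit quaternion [w, x, y, z].
In Python, from station import telemetry, viewer, job, search_frame, cut_out gives the robot as it stands. The module is installed in compiled form; this text tells all that it offers.
- The arm moves only by the shell command python3 -m crank 'ROWS' [FORCE]. ROWS is JSON, a list of rows, each an object with "delta_rot": the turn, a rotation vector about the tool's x, y, z in degrees, a list of three; "xyz": the shift along the tool's x, y, z in m, a list of three; "fingers": the gripper command: -1 is fully open, 1 is shut, values between are in proportion. In form: [{"delta_rot": [ax, ay, az], "xyz": [dx, dy, dz], "fingers": fingers}, ...]. A call has 1 to 10 rows; each row is the pose to reach, as a shift and turn from the pose commanded when the call began, along the tool's axes at that moment; what a row does not reach only later rows make up. A row lasts 1/10 s, in which the tool goes at most 50 mm and 8.59 degrees, less where a joint would pass 70% of its speed; a pose out of reach is approached as far as the arm can. A call with a gripper value outside its range is refused whole. The fingers move at their own pace and stop on an object; FORCE is the grip in N (left out, the last holds). Time passes only in rows, so rows that repeat a pose let the fingers close. It gives the time, the measured TCP pose, the force, the opening and the grip force at its end, in the units of the state.
- telemetry.get_obs(): the state, without advancing time (a new reading comes with each control period).
- viewer.read_camera(name): name is "scene" or "side" or "wrist"; returns a dict with "img" (400x640x3 uint8, red, green, blue), "fx", "fy", "cx", "cy" (pixels), "origin" and "rotation" of the camera in the world. Camera axes: x right, y up, looking along -z (the intrinsics and any distortion apply to the point x, -y, -z); pixel columns grow to the right and rows downward; lengths in m; the calibration is good to about 2 mm. A picture is of the moment at which its call begins. There is no depth.
- job.hand_in(): hands the job in; it is judged then, once.
Trained networks look in the newest picture that a camera, given by its name, has taken for a name from the list of things; names that differ only in an ending like _2 or _b are one class to them, and where a whole thing is asked for, a point or a joint stands for the part that bears it (a point fixed in the world has none). Each returns a list of dicts, best first, with "score" (0 to 1); they miss things now and then, are a little off and sometimes report something else, mostly with a low value. They report only what shows in the picture. A call takes as long as a camera call.
- search_frame(camera, thing): "pixel" ([column, row] in pixels, amid what is visible of it).
- cut_out(camera, thing): "pixels" (400x640 bool, what is visible of it) and "pixel" ([column, row] in pixels, amid what is visible of it).
The state is a dict: "t": time; "q": joint angles; "joint_vel": joint speeds; "joint_torque": joint torques, N m; "eef_pos": TCP position; "tool_rot": TCP orientation; "contact_force": force on the tool from outside, world axes, zero at the start; "torque": the same for the moment, N m; "gripper_width": opening from 0.0 (shut) to 1.0 (fully open); "grasp_force": force on a finger pad.
Only numpy, scipy, OpenCV 4.12 (cv2) and the standard library are available. Lean on these libraries where they do the work, as an engineer would, in place of code of your own. Each camera call takes 0.05 s, during which the arm holds its last target. There are 200 camera calls.

### The job

The tray of filled bottles is waiting on the infeed table for its weight check. Lower the hinged bridge plate onto the scale, slide the tray by pushing it, never lifting it, across the bridge onto the scale platter until it is up against the end stop, with the bottles all left standing, untouched by the robot; then fold the bridge plate back up to about upright so that nothing but the tray loads the scale. Do not knock the other things on the table about.

Things in the scene. Friction and masses are not known exactly. Their poses are not given: they have to be found in the camera images.
- station: fixed check-weighing station standing on the table, 164 mm wide (x), 460 mm long (y): an infeed table at -y, a bench scale at +y, a hinged bridge plate between. Origin: on the table under the bridge's hinge line, mid-width; z up; the tray travels along +y. On the scale's -x side, y 130 to 240 mm, is a low console reaching to x -110 mm, up to 42 mm high
- deck (a point): mid-width point on the infeed table's plain steel top, at (0, -100, 55) mm in the station's frame. The deck runs from y -200 to -2 mm. Round guide bars (8 mm thick, centres 11 mm above the deck, inner faces at x +-66 mm) border it from y -195 to -14 mm. Beyond its +y edge is an open gap to the platter
- end_stop (a point): foot of the stop on the scale platter, at (0, 250, 61) mm in the station's frame. The platter is a plain steel plate 61 mm above the table (6 mm higher than the deck), y 55 to 256 mm, ending in this upturned stop, 116 mm wide, 19 mm high, near face at y 250. Guide bars as on the deck, y 82 to 250 mm, inner faces x +-66 mm, flared at the mouth
- bridge (a joint): angle of the bridge plate, rad: 0 = lowered, outer end lying on the platter; 1.41 = upright; 1.55 = limit. Grows about the station's +x. Aluminium, 124 mm wide, reaches 72 mm from the hinge, 2.5 mm thick; lowered, it slopes from deck height to 2.5 mm above the platter. Hinge friction (0.025 N m) holds it where left above 1 rad; lower it sinks by itself. Starts at 1.1 to 1.55
- bridge_hinge (a point): point on the hinge axis of the bridge plate, mid-width: in the station's frame at (0, 0, 50.5) mm; the axis runs along the station's x
- bridge_bar (a point): grip point on the bridge plate's handle: a 10 mm round bar parallel to the hinge axis, sticking out of the plate's -x edge from 62 to 128 mm off mid-width; its last 10 mm is a black collar 14 mm thick. The point is on its centre line, 100 mm off mid-width, 38 mm from the hinge axis. At joint 0 it is 38 mm beyond (+y) and 4 mm above the hinge axis, over open space
- tray: loose grey plastic tray, 120 mm wide (x), 140 mm long (y), 0.28 kg. Origin: centre of its underside. +y end: nose turned up 14 mm; -y end: 34 mm high, 4 mm thick back wall; side walls 16 mm; floor 4 mm. Starts on the deck, nose to the bridge, within 2 degrees of the station's y. About 27 mm clear behind the bottles. Up against the stop its origin is at (0, 180, 61) mm in the station's frame
- tray_back (a point): centre of the outer (-y) face of the tray's back wall, 17 mm above the tray's underside and 70 mm behind its origin
- bottle_a: filled amber spray bottle with clear cap, 44 mm in diameter, 150 mm tall, 0.2 kg, standing loose on the tray; origin at the centre of its foot
- bottle_b: a second, equal bottle on the tray
- bottle_c: a third, equal bottle on the tray, the rearmost
- mug: white mug, 97 mm tall, bystander; origin at the centre of its underside
- label_cards: banded stack of label cards, 76 x 105 x 29 mm, bystander; origin at the centre of its underside
- masking_tape: roll of masking tape lying flat, 98 mm across, 25 mm high, bystander; origin at the centre of its underside
- oil_bottle: clear sample bottle with black cap, 50 mm in diameter, 102 mm tall, bystander; origin at the centre of its foot
- marker: marker pen lying on the table near its front edge, 135 mm long, 17 mm thick, bystander; origin at the middle of its underside

How it is judged:
By the outcome, as a careful person would: the job done as asked, in the order asked, and still so for the second after the job is handed in, with the robot touching nothing.
It also fails if it takes over 72 s, if anything falls off the work surface, if the arm or the gripper's body presses on something with over 40 N, if the wrist force passes 120 N, or if a joint passes its speed limit or range.

## Working session

There is one attempt and no reset: what is moved stays moved. The work goes in short steps, Python scripts to look and compute and a shell command to move; the robot and the scene stay as the last step left them, time stands still between calls to the robot, and variables do not carry over. Pictures are saved under pics/ and viewed, at most 10 in all, crops included, and the job is handed in when it is done.

```bash
mkdir -p pics; cat > h.py <<'E'
import numpy as np, cv2
from station import telemetry, viewer, job, search_frame, cut_out
def ray(c,px):
    # undistorted assumption
    d=np.array([(px[0]-c['cx'])/c['fx'],-(px[1]-c['cy'])/c['fy'],-1.0])
    R=np.array(c['rotation']); R=R if R.shape==(3,3) else None
    d=R@d; return np.array(c['origin']),d/np.linalg.norm(d)
def onz(c,px,z):
    o,d=ray(c,px); return o+d*(z-o[2])/d[2]
def proj(c,p):
    R=np.array(c['rotation']); q=R.T@(np.array(p)-np.array(c['origin']))
    return np.array([c['cx']+c['fx']*q[0]/-q[2], c['cy']-c['fy']*q[1]/-q[2]])
def tri(rs):
    A=0;b=0
    for o,d in rs:
        P=np.eye(3)-np.outer(d,d);A=A+P;b=b+P@o
    return np.linalg.solve(A,b)
E
python3 - <<'E'
from h import *
for n in ['scene','side']:
    c=viewer.read_camera(n)
    print(n,{k:(np.round(v,3).tolist() if k!='img' else v.shape) for k,v in c.items() if not isinstance(v,str)})
    cv2.imwrite(f'pics/{n}0.png',c['img'][:,:,::-1])
    for t in ['station','bridge','bridge_bar','tray','tray_back','bottle_a','end_stop','deck','mug','label_cards','masking_tape','oil_bottle','marker']:
        try: print(t,[(np.round(r['pixel']).tolist(),round(r['score'],2)) for r in search_frame(n,t)[:4]])
        except Exception as e: print(t,e)
print(telemetry.get_obs())
E
```

```text
scene {'img': (400, 640, 3), 'fx': 431.838, 'fy': 431.838, 'cx': 317.363, 'cy': 199.71, 'origin': [-0.299, -0.788, 0.849], 'rotation': [0.828, 0.444, -0.165, -0.3]}
station [([283.0, 182.0], 0.58)]
bridge [([290.0, 175.0], 0.59)]
bridge_bar [([292.0, 178.0], 0.9)]
tray [([327.0, 199.0], 0.74)]
tray_back [([324.0, 200.0], 0.69)]
bottle_a [([321.0, 180.0], 0.91), ([304.0, 181.0], 0.77), ([319.0, 155.0], 0.56)]
end_stop [([291.0, 178.0], 0.69), ([286.0, 179.0], 0.63)]
deck [([281.0, 180.0], 0.62)]
mug [([293.0, 180.0], 0.21)]
label_cards [([396.0, 294.0], 0.77)]
masking_tape [([324.0, 243.0], 0.78), ([325.0, 199.0], 0.72)]
oil_bottle [([410.0, 252.0], 0.76), ([319.0, 184.0], 0.66)]
marker [([273.0, 214.0], 0.67)]
side {'img': (400, 640, 3), 'fx': 502.66, 'fy': 502.66, 'cx': 314.902, 'cy': 200.383, 'origin': [0.166, -1.019, 1.01], 'rotation': [0.891, 0.436, -0.062, -0.107]}
station [([298.0, 171.0], 0.7)]
bridge [([292.0, 177.0], 0.53)]
bridge_bar [([313.0, 275.0], 0.65), ([295.0, 178.0], 0.62)]
tray [([311.0, 210.0], 0.65)]
tray_back [([298.0, 170.0], 0.74), ([311.0, 208.0], 0.58)]
bott
[... 332 characters left out ...]
ray([-1.3420761 ,  0.47701505,  0.02240395,  1.55539099, -0.01151956,
        1.10928258, -0.08310997]), 'joint_vel': array([ 0.00090927, -0.00019623, -0.00072596,  0.00024318,  0.00032775,
       -0.00071951, -0.00084574]), 'joint_torque': array([-6.64135951e-04, -5.96317971e+01,  1.60640649e+00, -2.81529039e+01,
        1.25298355e-02,  1.75828187e-03,  6.20348658e-06]), 'eef_pos': array([0.22307748, 0.63709986, 0.23130169]), 'tool_rot': array([-1.29876439e-05,  1.67636467e-01,  9.85848880e-01,  1.75271055e-05]), 'contact_force': array([-0.73005029, -1.13662361, -0.52578712]), 'torque': array([-0.0144452 ,  0.04718239, -0.01195179]), 'grasp_force': 0.0, 'gripper_width': 0.9955918561208986}
```

View pictures.

View pics/scene0.png

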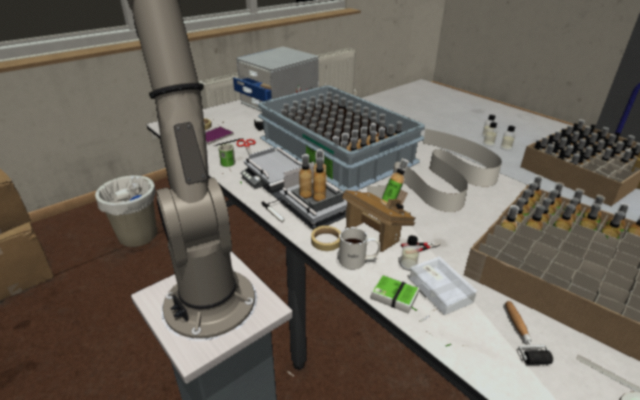

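View pics/side0.png

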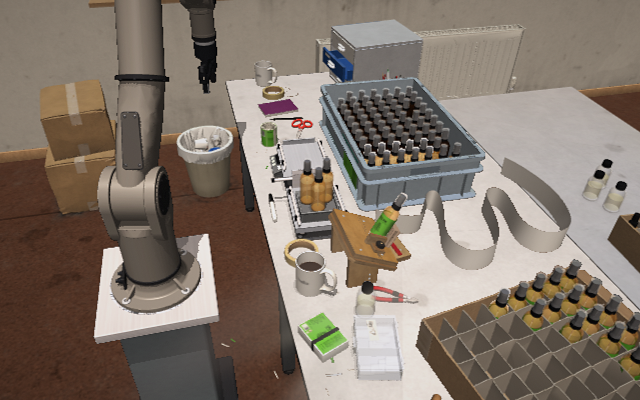

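```bash
cat >> h.py <<'E'
from scipy.spatial.transform import Rotation as Ro
_rc=viewer.read_camera
def cam(n):
    c=dict(_rc(n)); q=c['rotation']; c['rotation']=Ro.from_quat([q[1],q[2],q[3],q[0]]).as_matrix(); return c
E
python3 - <<'E'
from h import *
a=cv2.imread('pics/scene0.png');b=cv2.imread('pics/side0.png')
A=cv2.resize(a[140:235,225:355],None,fx=3.05,fy=3.05,interpolation=3)
B=cv2.resize(b[125:245,255:355],None,fx=4,fy=4,interpolation=3)
im=np.zeros((500,800,3),np.uint8);im[:A.shape[0],:A.shape[1]]=A;im[:480,400:]=B
c=cam('wrist');w=cv2.resize(c['img'][:,:,::-1],(320,200));im[295:495,0:320]=w
cv2.imwrite('pics/c1.png',im)
print({k:v for k,v in c.items() if k!='img'})
sc=cam('scene');si=cam('side')
print('label',onz(sc,(396,294),.015),onz(si,(322,336),.015)); print('tape',onz(sc,(324,238),.012),onz(si,(302,252),.012));print('b',onz(si,(319,188),.13))
E
```

```text
{'fx': 316.9826503967049, 'fy': 316.9826503967049, 'cx': 314.38193790737716, 'cy': 197.9665948646984, 'origin': array([0.15901654, 0.66108413, 0.37272192]), 'rotation': array([[ 3.30319086e-01, -9.08878274e-01, -2.54616546e-01],
       [ 9.43869278e-01,  3.18158112e-01,  8.88042885e-02],
       [ 2.96031148e-04, -2.69658487e-01,  9.62955977e-01]])}
label [ 0.38783857 -0.30155358  0.015     ] [ 0.38473329 -0.29535041  0.015     ]
tape [0.39831727 0.0014639  0.012     ] [0.40451119 0.00204186 0.012     ]
b [0.48697883 0.13584076 0.13      ]
```

View pics/c1.png

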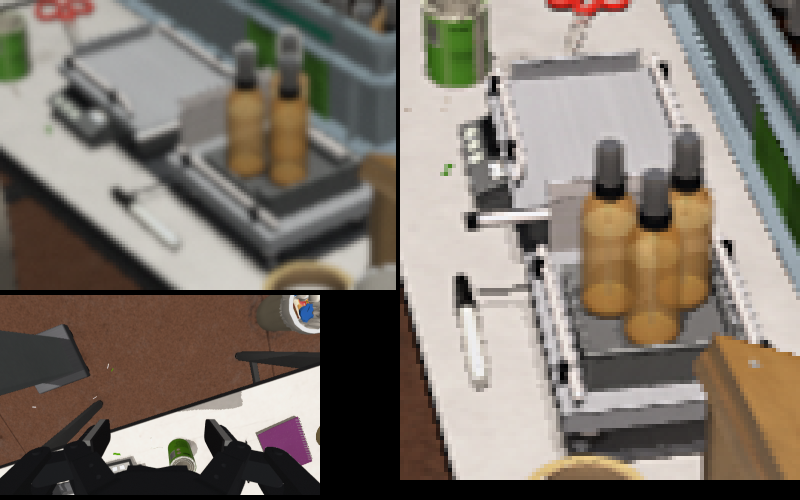

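```bash
cat > fit.py <<'E'
from h import *
from scipy.optimize import least_squares
sc=cam('scene');si=cam('side')
S=[((-58,252,80),282.5,140.5),((58,252,80),315,138),((-70,-195,66),296.75,218.75),((-70,-14,66),289.25,192),((-70,250,72),278.25,144.25),((70,-14,66),336.75,186.75),((70,250,72),320,142)]
C=[((-58,252,80),250.6,159.7),((58,252,80),272.5,148.2),((-70,250,72),247.3,161.3),((-70,-14,66),284,192.5),((-70,-195,66),308.6,209.8)]
def W(p,s):
    c,n=np.cos(p[2]),np.sin(p[2]); s=np.array(s)/1000
    return np.array([p[0]+c*s[0]-n*s[1],p[1]+n*s[0]+c*s[1],s[2]])
if __name__=='__main__':
    f=lambda p,a=S,b=C:np.array([proj(k,W(p,s))-[u,v] for k,L in((si,a),(sc,b)) for s,u,v in L]).ravel()
    r=least_squares(f,[.48,.2,0],loss='soft_l1');print(r.x,np.round(r.fun.reshape(-1,2),1).tolist())
    p=r.x
    for n in('deck','end'): pass
    b=[]
    # bar tip: unknown angle
    g=lambda a:proj(si,W(p,(-128,38*np.cos(a)-4*np.sin(a),50.5+38*np.sin(a)+4*np.cos(a))))
    print({a:np.round(g(a),1).tolist() for a in(1.1,1.25,1.41,1.55)},'tip seen 273,180')
    print('bottle tops',[onz(si,px,.211-.0).round(3).tolist() for px in((307,161),(319,169),(327,159))])
E
python3 fit.py
```

```text
[ 0.48700861  0.24206499 -0.08120585] [[0.3, 1.4], [0.0, 1.6], [0.2, 7.7], [-0.3, -2.6], [1.3, 0.1], [-4.2, -1.1], [-1.6, -0.4], [-1.2, -3.8], [3.2, -0.1], [-0.3, -2.5], [-0.4, -2.0], [5.5, 6.1]]
{1.1: [269.5, 180.7], 1.25: [269.7, 181.2], 1.41: [269.9, 182.1], 1.55: [270.0, 183.1]} tip seen 273,180
bottle tops [[0.457, 0.165, 0.211], [0.48, 0.117, 0.211], [0.516, 0.162, 0.211]]
```

```bash
cat > go.py <<'E'
from h import *
import sys
# station-frame helper: go.py x y z tilt  (station mm; tilt deg: fingers lean forward(+y) ; tool x=-station x)
def delta(P,yaw,tilt,spin=0):
    o=telemetry.get_obs(); q=o['tool_rot']; R=Ro.from_quat([q[1],q[2],q[3],q[0]])
    X=np.array([-np.cos(yaw),-np.sin(yaw),0]);Z=np.array([0,0,-1.]);Y=np.cross(Z,X)
    T=Ro.from_matrix(np.c_[X,Y,Z])
    T=Ro.from_rotvec(np.radians(tilt)*-X)*T  # about station +x: -z axis-> leans +y
    print('t',o['t'],'now',o['eef_pos'].round(4),'F',o['contact_force'].round(1),'w',round(o['gripper_width'],3))
    print('target',np.round(P,4),'xyz',(R.inv().apply(P-o['eef_pos'])).round(4).tolist(),'rot',np.degrees((R.inv()*T).as_rotvec()).round(2).tolist(), 'zdir',T.apply([0,0,1]).round(2))
if __name__=='__main__':
    from fit import W
    p=np.loadtxt('pose.txt'); a=list(map(float,sys.argv[1:])); delta(W(p,a[:3]),p[2],a[3])
E
echo "0.487 0.242 -0.081">pose.txt
python3 -c "
from go import *
delta(np.array([.45,.2,.40]),-.081,0)"
```

```text
t 1.65 now [0.2231 0.6371 0.2313] F [ 0.4 -0.4  0.1] w 1.001
target [0.45 0.2  0.4 ] xyz [-0.3586, -0.3375, -0.1687] rot [0.0, 0.0, -14.66] zdir [ 0.  0. -1.]
```

```bash
python3 -m crank '[{"delta_rot":[0,0,0],"xyz":[0,0,-0.05],"fingers":-1},{"delta_rot":[0,0,0],"xyz":[0,0,-0.1],"fingers":-1},{"delta_rot":[0,0,-14.6],"xyz":[-0.359,-0.337,-0.169],"fingers":-1},{"delta_rot":[0,0,-14.6],"xyz":[-0.359,-0.337,-0.169],"fingers":-1},{"delta_rot":[0,0,-14.6],"xyz":[-0.359,-0.337,-0.169],"fingers":-1},{"delta_rot":[0,0,-14.6],"xyz":[-0.359,-0.337,-0.169],"fingers":-1},{"delta_rot":[0,0,-14.6],"xyz":[-0.359,-0.337,-0.169],"fingers":-1},{"delta_rot":[0,0,-14.6],"xyz":[-0.359,-0.337,-0.169],"fingers":-1},{"delta_rot":[0,0,-14.6],"xyz":[-0.359,-0.337,-0.169],"fingers":-1},{"delta_rot":[0,0,-14.6],"xyz":[-0.359,-0.337,-0.169],"fingers":-1}]'
python3 -m crank '[{"delta_rot":[0,0,0],"xyz":[0,0,0],"fingers":-1},{"delta_rot":[0,0,0],"xyz":[0,0,0],"fingers":-1}]'
python3 -c "
from go import *
delta(np.array([.45,.2,.40]),-.081,0)"
```

```text
t: 2.65
eef_pos: [0.4066, 0.2837, 0.3874]
tool_rot: [0.0, 0.041, 0.999, 0.0]
contact_force: [0.3, -0.2, -0.3]
gripper_width: 0.999
grasp_force: 0.0
t: 2.85
eef_pos: [0.4066, 0.2849, 0.3873]
tool_rot: [0.0, 0.042, 0.999, 0.001]
contact_force: [-0.6, 0.5, 0.2]
gripper_width: 1.001
grasp_force: 0.0
t 2.85 now [0.4066 0.2849 0.3873] F [-0.6  0.5  0.2] w 1.001
target [0.45 0.2  0.4 ] xyz [-0.0504, -0.0809, -0.0128] rot [0.08, 0.03, -0.23] zdir [ 0.  0. -1.]
```

```bash
python3 -m crank '[{"delta_rot":[0,0,0],"xyz":[-0.05,-0.08,-0.013],"fingers":-1},{"delta_rot":[0,0,0],"xyz":[-0.05,-0.08,-0.013],"fingers":-1},{"delta_rot":[0,0,0],"xyz":[-0.05,-0.08,-0.013],"fingers":-1},{"delta_rot":[0,0,0],"xyz":[-0.05,-0.08,-0.013],"fingers":-1}]'
python3 - <<'E'
from h import *
from fit import W
c=cam('wrist');np.savez('w1.npz',**c)
p=np.loadtxt('pose.txt');im=c['img'][:,:,::-1].copy()
for s in [(-70,-195,66),(-70,-14,66),(-70,250,72),(70,-14,66),(70,250,72),(70,-195,66),(-58,250,80),(58,250,80),(-128,2,90)]:
    u=tuple(int(v) for v in proj(c,W(p,s)));print(s,u);cv2.drawMarker(im,u,(0,0,255),0,5,1)
cv2.imwrite('pics/w1.png',cv2.resize(im,(800,500),interpolation=3))
E
```

```text
t: 3.25
eef_pos: [0.449, 0.2029, 0.3997]
tool_rot: [-0.0, 0.041, 0.999, 0.0]
contact_force: [0.1, 0.9, 0.8]
gripper_width: 1.002
grasp_force: 0.0
(-70, -195, 66) (208, 132)
(-70, -14, 66) (331, 133)
(-70, 250, 72) (513, 133)
(70, -14, 66) (330, 222)
(70, 250, 72) (498, 224)
(70, -195, 66) (216, 222)
(-58, 250, 80) (515, 142)
(58, 250, 80) (502, 218)
(-128, 2, 90) (345, 90)
```

View pics/w1.png

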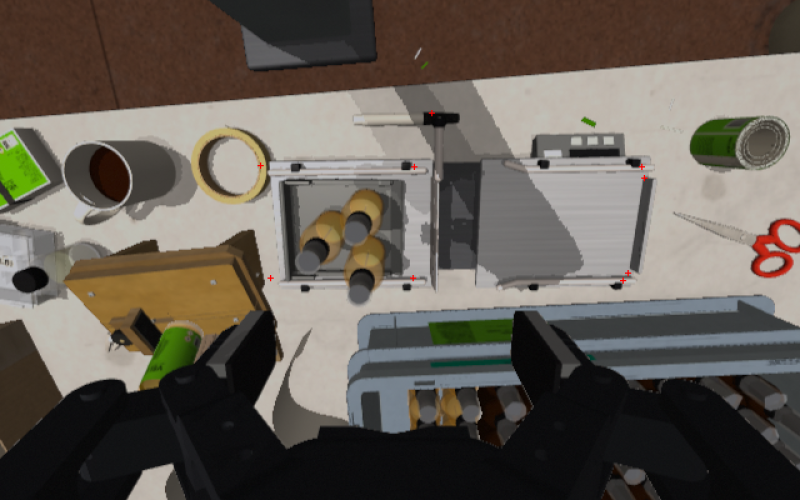

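```bash
python3 - <<'E'
from h import *
c=np.load('w1.npz');im=c['img'][:,:,::-1]
a=cv2.resize(im[85:245,205:365],None,fx=5,fy=5,interpolation=3)[:300*2]
b=cv2.resize(im[85:245,365:535],None,fx=4.7,fy=4.7,interpolation=3)
A=cv2.resize(im[85:240,205:370],None,fx=2.4*2,fy=2.4*2,interpolation=3)
o=np.vstack([cv2.resize(im[112:237,208:373],(800,606),interpolation=3)[:600]])
L=cv2.resize(im[82:240,208:368],(400*2//2,395),interpolation=3)
Rr=cv2.resize(im[82:240,368:528],(400,395),interpolation=3)
cv2.imwrite('pics/w1z.png',np.hstack([L,Rr]))
E
```

```text
(no output)
```

View pics/w1z.png

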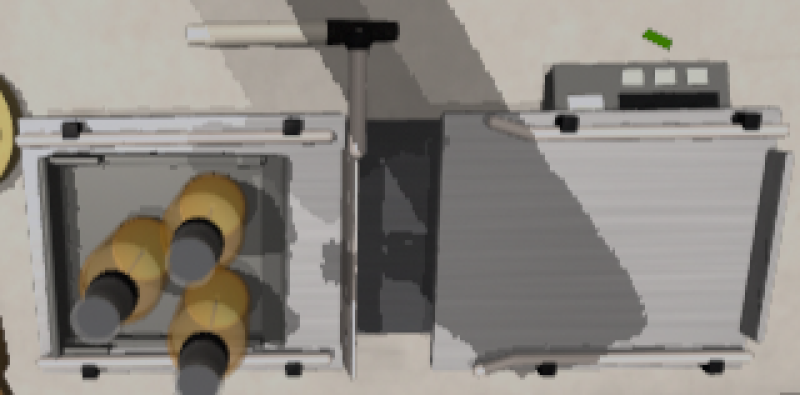

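```bash
python3 - <<'E'
from h import *
from fit import W
from scipy.optimize import least_squares
c=dict(np.load('w1.npz'))
pts=[((-70,-195,66),216,132),((-70,-14,66),342.4,136.4),((70,-195,66),224.8,226.4),((70,-14,66),341.6,224.8),((-70,250,72),522.8,134.4),((70,250,72),510,224.8)]
f=lambda p:np.array([proj(c,W(p,s))-[u,v] for s,u,v in pts]).ravel()
r=least_squares(f,[.487,.242,-.081],loss='soft_l1');p=r.x;print(p,r.fun.reshape(-1,2).round(1).tolist())
np.savetxt('pose.txt',p)
for a in(1.1,1.25,1.41,1.5):print(a,[proj(c,W(p,(x,38*np.cos(a)-4*np.sin(a),50.5+38*np.sin(a)+4*np.cos(a)))).round(1).tolist() for x in(-128,-70)])
print('seen bar at tip',(208+358/2.5,82+30/2.5),'near plate',(208+355/2.5,82+140/2.5))
# tray: back wall top outer corners z=.089 ; table stand
cth,s=np.cos(p[2]),np.sin(p[2])
def toS(w):d=w[:2]-p[:2];return np.array([cth*d[0]+s*d[1],-s*d[0]+cth*d[1]])*1000
z=lambda u,v,h:toS(onz(c,(208+u/2.5,82+v/2.5),h)).round(1)
print('back wall top',z(42,158,.089),z(53,352,.089),'nose',z(290,155,.069),z(298,345,.069))
v=lambda u,w,h:toS(onz(c,(u/1.25,w/1.25),h)).round(0)
print('bottle cap tops',[z(*q,.209) for q in((98,320),(190,260),(200,382))])
print('stand corner if z=.1/.15/.2',[v(233,247,h) for h in(.1,.15,.2)],[v(275,320,h) for h in(.05,.1,.15)],'mug rim',v(110,172,.097),'tape',v(230,165,.025),'pen',v(360,120,.017),v(458,117,.017))
E
```

```text
[ 0.49148678  0.25709298 -0.07020996] [[2.8, 4.5], [-0.9, -0.9], [1.8, -0.7], [-1.4, 0.0], [0.6, -0.1], [-1.7, 0.1]]
1.1 [[363.6, 93.3], [362.3, 136.5]]
1.25 [[359.8, 93.2], [358.5, 136.6]]
1.41 [[355.4, 93.3], [354.3, 136.7]]
1.5 [[352.9, 93.3], [351.9, 136.7]]
seen bar at tip (351.2, 94.0) near plate (350.0, 138.0)
back wall top [ -59.6 -180.7] [  56.8 -183.8] nose [-58.1 -39.9] [ 60.7 -34.8]
bottle cap tops [array([  -1.5, -128.4]), array([-28.3, -87. ]), array([ 28.1, -84.4])]
stand corner if z=.1/.15/.2 [array([  14., -239.]), array([   0., -218.]), array([ -14., -197.])] [array([ 131., -215.]), array([ 106., -199.]), array([  82., -183.])] mug rim [ -72. -366.] tape [ -74. -262.] pen [-128.  -95.] [-131.   28.]
```

```bash
python3 - <<'E'
from h import *
c=dict(np.load('w1.npz'));si=cam('side');p=np.loadtxt('pose.txt');cth,s=np.cos(p[2]),np.sin(p[2])
def toS(w):d=w[:2]-p[:2];return np.r_[np.array([cth*d[0]+s*d[1],-s*d[0]+cth*d[1]])*1000,w[2]*1000].round(0)
for a,b in(((233,247),(333.5,210)),((68,262),(346,245))):
    r=[ray(c,(a[0]/1.25,a[1]/1.25)),ray(si,b)];X=tri(r);print(toS(X),proj(si,X)-b)
E
python3 go.py -104 -4 170 0; python3 go.py -104 -4 70 0
```

```text
[  16. -229.  127.] [-3.21244045  0.99725135]
[  19. -394.  147.] [-1.16070167  0.39705734]
t 3.65 now [0.449  0.2027 0.3997] F [-0.2 -0.5  0.2] w 1.005
target [0.3875 0.2604 0.17  ] xyz [0.0659, 0.0526, 0.2297] rot [-0.01, -0.02, -0.59] zdir [ 0.  0. -1.]
t 3.75 now [0.4492 0.2023 0.3997] F [0.2 0.3 0.1] w 0.998
target [0.3875 0.2604 0.07  ] xyz [0.0662, 0.0529, 0.3297] rot [-0.0, -0.01, -0.64] zdir [ 0.  0. -1.]
```

```bash
python3 -m crank '[{"delta_rot":[0,0,-0.6],"xyz":[0.066,0.053,0.04],"fingers":-1},{"delta_rot":[0,0,-0.6],"xyz":[0.066,0.053,0.08],"fingers":-1},{"delta_rot":[0,0,-0.6],"xyz":[0.066,0.053,0.12],"fingers":-1},{"delta_rot":[0,0,-0.6],"xyz":[0.066,0.053,0.16],"fingers":-0.5},{"delta_rot":[0,0,-0.6],"xyz":[0.066,0.053,0.20],"fingers":-0.5},{"delta_rot":[0,0,-0.6],"xyz":[0.066,0.053,0.23],"fingers":-0.3},{"delta_rot":[0,0,-0.6],"xyz":[0.066,0.053,0.26],"fingers":-0.3},{"delta_rot":[0,0,-0.6],"xyz":[0.066,0.053,0.26],"fingers":-0.3},{"delta_rot":[0,0,-0.6],"xyz":[0.066,0.053,0.26],"fingers":-0.3}]' 20
python3 go.py -104 -2 70 0
python3 - <<'E'
from h import *
c=cam('wrist');np.savez('w2.npz',**c);cv2.imwrite('pics/w2.png',c['img'][:,:,::-1])
E
```

```text
t: 4.65
eef_pos: [0.3881, 0.2602, 0.1402]
tool_rot: [-0.0, 0.036, 0.999, -0.0]
contact_force: [1.0, -0.5, 0.1]
gripper_width: 0.648
grasp_force: 0.0
t 4.75 now [0.3889 0.261  0.1414] F [-0.7 -0.6  0.3] w 0.647
target [0.3876 0.2624 0.07  ] xyz [0.0016, 0.0011, 0.0714] rot [0.12, 0.11, -0.08] zdir [ 0.  0. -1.]
```

View pics/w2.png

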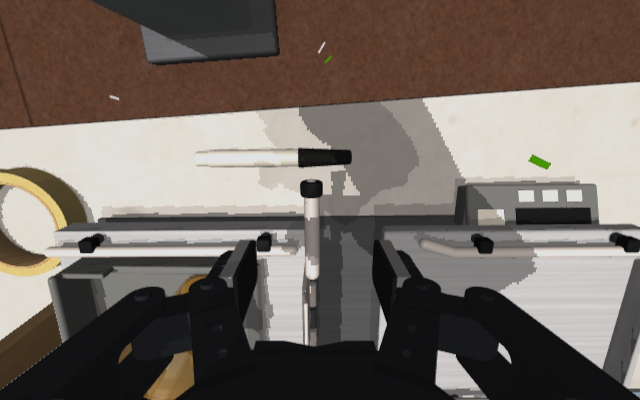

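```bash
python3 - <<'E'
from h import *
c=dict(np.load('w2.npz'));p=np.loadtxt('pose.txt');cth,s=np.cos(p[2]),np.sin(p[2])
def toS(w):d=w[:2]-p[:2];return np.r_[np.array([cth*d[0]+s*d[1],-s*d[0]+cth*d[1]])*1000,w[2]*1000].round(1)
for q in((311,184),(312,273)):print(toS(onz(c,q,.089)))
print(toS(np.array([.3889,.261,.07])))
E
```

```text
[-125.3   -3.8   89. ]
[-63.1  -3.4  89. ]
[-102.6   -3.3   70. ]
```

```bash
python3 -m crank '[{"delta_rot":[0,0,0],"xyz":[0.001,0,0.035],"fingers":-0.3},{"delta_rot":[0,0,0],"xyz":[0.001,0,0.07],"fingers":-0.3},{"delta_rot":[0,0,0],"xyz":[0.001,0,0.07],"fingers":-0.3},{"delta_rot":[0,0,0],"xyz":[0.001,0,0.07],"fingers":1},{"delta_rot":[0,0,0],"xyz":[0.001,0,0.07],"fingers":1},{"delta_rot":[0,0,0],"xyz":[0.001,0,0.07],"fingers":1},{"delta_rot":[0,0,0],"xyz":[0.001,0,0.07],"fingers":1},{"delta_rot":[0,0,0],"xyz":[0.001,0,0.07],"fingers":1},{"delta_rot":[0,0,0],"xyz":[0.001,0,0.07],"fingers":1},{"delta_rot":[0,0,0],"xyz":[0.001,0,0.07],"fingers":1}]' 20
python3 go.py -104 -3.5 70 0
```

```text
t: 5.8
eef_pos: [0.3879, 0.2611, 0.0713]
tool_rot: [0.001, 0.036, 0.999, 0.001]
contact_force: [-1.5, -0.2, 9.1]
gripper_width: 0.105
grasp_force: 21.0
t 5.9 now [0.3879 0.2611 0.0713] F [-1.   0.   9.2] w 0.108
target [0.3875 0.2609 0.07  ] xyz [0.0004, -0.0002, 0.0013] rot [0.13, 0.11, -0.07] zdir [ 0.  0. -1.]
```

```bash
python3 -m crank '[{"delta_rot":[0,0,0],"xyz":[0,0.0057,0],"fingers":1},{"delta_rot":[0,0,0],"xyz":[0,0.0132,0.0012],"fingers":1},{"delta_rot":[0,0,0],"xyz":[0,0.0204,0.004],"fingers":1},{"delta_rot":[0,0,0],"xyz":[0,0.0268,0.0081],"fingers":1},{"delta_rot":[0,0,0],"xyz":[0,0.0323,0.0133],"fingers":1},{"delta_rot":[0,0,0],"xyz":[0,0.0366,0.0196],"fingers":1},{"delta_rot":[0,0,0],"xyz":[0,0.0396,0.0266],"fingers":1},{"delta_rot":[0,0,0],"xyz":[0,0.041,0.0322],"fingers":1},{"delta_rot":[0,0,0],"xyz":[0,0.0412,0.034],"fingers":1},{"delta_rot":[0,0,0],"xyz":[0,0.0412,0.034],"fingers":1}]'
python3 go.py -104 38 36 0
```

```text
t: 6.9
eef_pos: [0.3903, 0.2967, 0.0367]
tool_rot: [-0.001, 0.038, 0.999, -0.003]
contact_force: [-2.1, -18.5, 28.1]
gripper_width: 0.107
grasp_force: 24.2
t 7.0 now [0.3904 0.2967 0.0367] F [ -0.6 -18.2  26.8] w 0.104
target [0.3904 0.3023 0.036 ] xyz [0.0004, 0.0056, 0.0007] rot [-0.34, -0.07, -0.29] zdir [ 0.  0. -1.]
```

```bash
python3 -m crank '[{"delta_rot":[0,0,0],"xyz":[0,-0.004,0],"fingers":0},{"delta_rot":[0,0,0],"xyz":[0,-0.004,0],"fingers":-0.2},{"delta_rot":[0,0,0],"xyz":[0,-0.004,0],"fingers":-0.2},{"delta_rot":[0,0,0],"xyz":[0,-0.004,0],"fingers":-0.2},{"delta_rot":[0,0,0],"xyz":[0,-0.004,0],"fingers":-0.2},{"delta_rot":[0,0,0],"xyz":[0,-0.004,-0.04],"fingers":-0.2},{"delta_rot":[0,0,0],"xyz":[0,-0.004,-0.08],"fingers":-0.2},{"delta_rot":[0,0,0],"xyz":[0,-0.004,-0.12],"fingers":-0.2},{"delta_rot":[0,0,0],"xyz":[0,-0.004,-0.12],"fingers":-0.2}]'
python3 - <<'E'
from h import *
c=cam('wrist');np.savez('w3.npz',**c);cv2.imwrite('pics/w3.png',c['img'][:,:,::-1])
E
python3 go.py -104 38 36 0
```

```text
t: 7.9
eef_pos: [0.3921, 0.2999, 0.1606]
tool_rot: [0.003, 0.036, 0.999, 0.004]
contact_force: [0.7, 1.1, 0.1]
gripper_width: 0.601
grasp_force: 0.0
t 8.05 now [0.3891 0.2973 0.1553] F [-0.5 -0.3 -0.2] w 0.597
target [0.3904 0.3023 0.036 ] xyz [-0.001, 0.0051, 0.1193] rot [-0.01, -0.03, -0.05] zdir [ 0.  0. -1.]
```

View pics/w3.png

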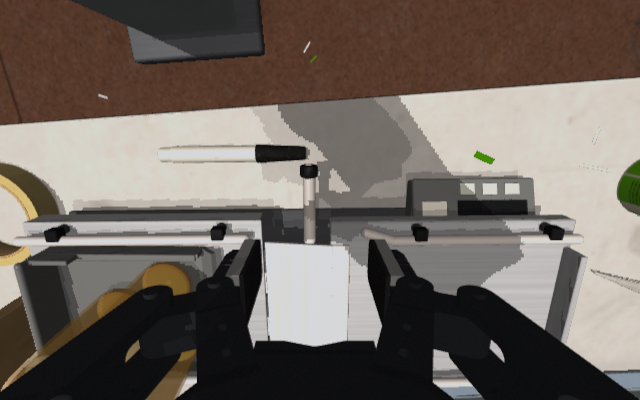

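```bash
cat >> h.py <<'E'
_p=np.loadtxt('pose.txt')
def toS(w):
    ct,s=np.cos(_p[2]),np.sin(_p[2]);d=w[:2]-_p[:2];return np.r_[np.array([ct*d[0]+s*d[1],-s*d[0]+ct*d[1]])*1000,w[2]*1000].round(1)
E
python3 - <<'E'
from h import *
c=dict(np.load('w3.npz'))
for q in((309,166),(309,243)):print(toS(onz(c,q,.0545)))
for q in((349,247),(350,340)):print('end',toS(onz(c,q,.0635)))
for q in((265,242),(267,340)):print('hinge',toS(onz(c,q,.055)))
E
python3 go.py -38 -225 260 20;python3 go.py -38 -225 70 20
```

```text
[-126.3   33.9   54.5]
[-60.5  33.5  54.5]
end [-60.8  66.3  63.5]
end [30.  69.8 63.5]
hinge [-61.8  -3.6  55. ]
hinge [36.6 -6.  55. ]
t 8.15 now [0.3887 0.2967 0.1544] F [ 0.1 -0.5 -0.7] w 0.601
target [0.4378 0.0353 0.26  ] xyz [-0.0674, -0.2575, -0.1052] rot [-20.12, -0.09, -0.08] zdir [ 0.02  0.34 -0.94]
t 8.25 now [0.3888 0.2967 0.1545] F [ 1.  -0.4  0.2] w 0.599
target [0.4378 0.0353 0.07  ] xyz [-0.0676, -0.2571, 0.0849] rot [-20.12, -0.09, -0.09] zdir [ 0.02  0.34 -0.94]
```

```bash
python3 - <<'E'
import numpy as np
p=np.loadtxt('pose.txt');yaw=p[2];p[:2]+=-.0035*np.array([-np.sin(yaw),np.cos(yaw)]);np.savetxt('pose.txt',p)
E
python3 -m crank '[{"delta_rot":[0,0,0],"xyz":[0,0,-0.05],"fingers":1},{"delta_rot":[0,0,0],"xyz":[0,0,-0.1],"fingers":1},{"delta_rot":[0,0,0],"xyz":[0,-0.02,-0.14],"fingers":1},{"delta_rot":[-8,0,0],"xyz":[-0.02,-0.07,-0.15],"fingers":1},{"delta_rot":[-16,0,0],"xyz":[-0.04,-0.12,-0.15],"fingers":1},{"delta_rot":[-20.1,0,0],"xyz":[-0.06,-0.17,-0.15],"fingers":1},{"delta_rot":[-20.1,0,0],"xyz":[-0.064,-0.21,-0.15],"fingers":1},{"delta_rot":[-20.1,0,0],"xyz":[-0.064,-0.245,-0.15],"fingers":1},{"delta_rot":[-20.1,0,0],"xyz":[-0.064,-0.245,-0.15],"fingers":1},{"delta_rot":[-20.1,0,0],"xyz":[-0.064,-0.245,-0.15],"fingers":1}]' 20
python3 - <<'E'
from h import *
c=cam('wrist');np.savez('w4.npz',**c);c2=cam('side');cv2.imwrite('pics/w4.png',np.hstack([cv2.resize(c['img'],(480,300)),cv2.resize(c2['img'][100:300,220:420],(300,300))])[:,:,::-1])
E
python3 go.py -42 -208 130 20;python3 go.py -42 -208 70 20
```

```text
t: 9.25
eef_pos: [0.4358, 0.0473, 0.3052]
tool_rot: [0.006, 0.037, 0.984, 0.174]
contact_force: [-0.1, 0.6, 0.4]
gripper_width: 0.001
grasp_force: 0.0
t 9.45 now [0.4356 0.0501 0.3054] F [-0.1  0.6  0.2] w -0.001
target [0.4348 0.0491 0.13  ] xyz [0.0006, -0.0613, 0.1644] rot [0.08, -0.08, 0.09] zdir [ 0.02  0.34 -0.94]
t 9.55 now [0.4357 0.0498 0.3056] F [0.6 0.3 0.6] w -0.001
target [0.4348 0.0491 0.07  ] xyz [0.0008, -0.0816, 0.221] rot [0.09, -0.05, 0.07] zdir [ 0.02  0.34 -0.94]
```

View pics/w4.png

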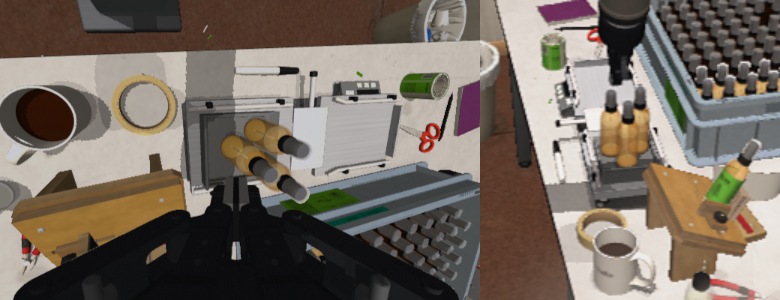

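```bash
python3 -m crank '[{"delta_rot":[0,0,0],"xyz":[0,-0.0125,0.0335],"fingers":1},{"delta_rot":[0,0,0],"xyz":[0,-0.025,0.067],"fingers":1},{"delta_rot":[0,0,0],"xyz":[0,-0.0375,0.1],"fingers":1},{"delta_rot":[0,0,0],"xyz":[0,-0.05,0.134],"fingers":1},{"delta_rot":[0,0,0],"xyz":[0,-0.0613,0.1644],"fingers":1},{"delta_rot":[0,0,0],"xyz":[0,-0.068,0.183],"fingers":1},{"delta_rot":[0,0,0],"xyz":[0,-0.075,0.202],"fingers":1},{"delta_rot":[0,0,0],"xyz":[0,-0.0816,0.221],"fingers":1},{"delta_rot":[0,0,0],"xyz":[0,-0.0816,0.221],"fingers":1}]'
python3 - <<'E'
from h import *
c=cam('wrist');np.savez('w5.npz',**c);c2=cam('side');cv2.imwrite('pics/w5.png',np.hstack([cv2.resize(c['img'],(480,300)),cv2.resize(c2['img'][125:245,240:360],(300,300),interpolation=3)])[:,:,::-1])
print(toS(telemetry.get_obs()['eef_pos']))
E
python3 go.py -42 -168 70 20
```

```text
t: 10.45
eef_pos: [0.4343, 0.0485, 0.0683]
tool_rot: [0.004, 0.035, 0.984, 0.174]
contact_force: [-0.1, -0.5, -0.3]
gripper_width: 0.003
grasp_force: 0.0
[ -40.9 -208.9   70.3]
t 10.65 now [0.4365 0.048  0.0711] F [0.3 0.6 0.3] w 0.003
target [0.4376 0.089  0.07  ] xyz [0.0019, 0.0381, 0.0151] rot [0.12, 0.09, -0.02] zdir [ 0.02  0.34 -0.94]
```

View pics/w5.png

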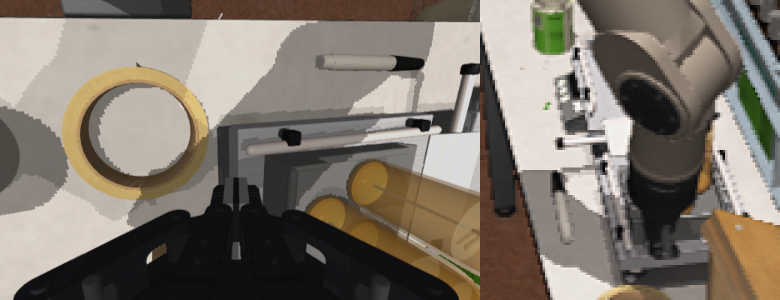

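```bash
python3 -m crank '[{"delta_rot":[0,0,0],"xyz":[0.001,0.0038,0.0014],"fingers":1},{"delta_rot":[0,0,0],"xyz":[0.001,0.0075,0.0027],"fingers":1},{"delta_rot":[0,0,0],"xyz":[0.001,0.0113,0.0041],"fingers":1},{"delta_rot":[0,0,0],"xyz":[0.001,0.0141,0.0051],"fingers":1},{"delta_rot":[0,0,0],"xyz":[0.001,0.0169,0.0062],"fingers":1},{"delta_rot":[0,0,0],"xyz":[0.001,0.0207,0.0075],"fingers":1},{"delta_rot":[0,0,0],"xyz":[0.001,0.0244,0.0089],"fingers":1},{"delta_rot":[0,0,0],"xyz":[0.001,0.0282,0.0103],"fingers":1},{"delta_rot":[0,0,0],"xyz":[0.001,0.032,0.0116],"fingers":1},{"delta_rot":[0,0,0],"xyz":[0.001,0.0357,0.013],"fingers":1}]'
python3 go.py -42 -170 70 20
python3 -m crank '[{"delta_rot":[0,0,0],"xyz":[0,0.0038,0.0014],"fingers":1},{"delta_rot":[0,0,0],"xyz":[0,0.0075,0.0027],"fingers":1},{"delta_rot":[0,0,0],"xyz":[0,0.0113,0.0041],"fingers":1},{"delta_rot":[0,0,0],"xyz":[0,0.015,0.0055],"fingers":1},{"delta_rot":[0,0,0],"xyz":[0,0.0188,0.0068],"fingers":1},{"delta_rot":[0,0,0],"xyz":[0,0.0226,0.0082],"fingers":1},{"delta_rot":[0,0,0],"xyz":[0,0.0263,0.0096],"fingers":1},{"delta_rot":[0,0,0],"xyz":[0,0.0263,0.0096],"fingers":1}]'
python3 go.py -42 -142 70 20
```

```text
t: 11.65
eef_pos: [0.4361, 0.0794, 0.0696]
tool_rot: [0.006, 0.038, 0.985, 0.171]
contact_force: [-11.8, -27.6, 19.8]
gripper_width: -0.002
grasp_force: 14.6
t 11.75 now [0.4359 0.0807 0.0695] F [ -7.4 -17.2   9.7] w -0.004
target [0.4374 0.087  0.07  ] xyz [-0.0011, 0.0062, 0.0017] rot [-0.23, 0.06, -0.37] zdir [ 0.02  0.34 -0.94]
t: 12.55
eef_pos: [0.4372, 0.1101, 0.0694]
tool_rot: [0.005, 0.037, 0.984, 0.172]
contact_force: [-6.2, -10.3, 4.5]
gripper_width: -0.001
grasp_force: 6.2
t 12.65 now [0.4372 0.1103 0.0693] F [ -6.6 -12.5   6.5] w -0.003
target [0.4394 0.1149 0.07  ] xyz [-0.0018, 0.0047, 0.001] rot [-0.12, -0.08, -0.27] zdir [ 0.02  0.34 -0.94]
```

```bash
python3 -m crank '[{"delta_rot":[0,0,0],"xyz":[0,0.0038,0.0014],"fingers":1},{"delta_rot":[0,0,0],"xyz":[0,0.0075,0.0027],"fingers":1},{"delta_rot":[0,0,0],"xyz":[0,0.0113,0.0041],"fingers":1},{"delta_rot":[0,0,0],"xyz":[0,0.015,0.0055],"fingers":1},{"delta_rot":[0,0,0],"xyz":[0,0.0188,0.0068],"fingers":1},{"delta_rot":[0,0,0],"xyz":[0,0.0226,0.0082],"fingers":1},{"delta_rot":[0,0,0],"xyz":[0,0.0263,0.0096],"fingers":1},{"delta_rot":[0,0,0],"xyz":[0,0.0282,0.0103],"fingers":1},{"delta_rot":[0,0,0],"xyz":[0,0.0282,0.0103],"fingers":1}]'
python3 -m crank '[{"delta_rot":[0,0,0],"xyz":[0,-0.004,-0.0015],"fingers":1},{"delta_rot":[0,0,0],"xyz":[0,-0.0094,-0.0035],"fingers":1},{"delta_rot":[0,0,0],"xyz":[0,-0.0141,-0.0051],"fingers":1},{"delta_rot":[0,0,0],"xyz":[-0.015,-0.0141,-0.0051],"fingers":1},{"delta_rot":[0,0,0],"xyz":[-0.03,-0.0141,-0.0051],"fingers":1},{"delta_rot":[0,0,0],"xyz":[-0.042,-0.0141,-0.0051],"fingers":1},{"delta_rot":[0,0,0],"xyz":[-0.042,-0.0141,-0.0051],"fingers":1}]'
python3 - <<'E'
from h import *
c=cam('wrist');np.savez('w6.npz',**c);c2=cam('side');cv2.imwrite('pics/w6.png',np.hstack([cv2.resize(c['img'],(480,300)),cv2.resize(c2['img'][125:245,240:360],(300,300),interpolation=3)])[:,:,::-1])
print(toS(telemetry.get_obs()['eef_pos']))
E
python3 go.py 0 -110 71 20
```

```text
t: 13.55
eef_pos: [0.4388, 0.14, 0.0689]
tool_rot: [0.004, 0.037, 0.984, 0.172]
contact_force: [-7.1, -12.1, 4.7]
gripper_width: -0.0
grasp_force: 6.6
t: 14.25
eef_pos: [0.4845, 0.1255, 0.0705]
tool_rot: [0.007, 0.035, 0.984, 0.174]
contact_force: [-0.9, -0.2, 0.0]
gripper_width: -0.0
grasp_force: 0.0
[-1.000e-01 -1.283e+02  7.010e+01]
t 14.45 now [0.4816 0.1256 0.0701] F [ 0.  -0.1 -0.7] w -0.002
target [0.4835 0.1439 0.071 ] xyz [-0.0006, 0.0175, 0.0054] rot [0.1, -0.04, -0.08] zdir [ 0.02  0.34 -0.94]
```

View pics/w6.png

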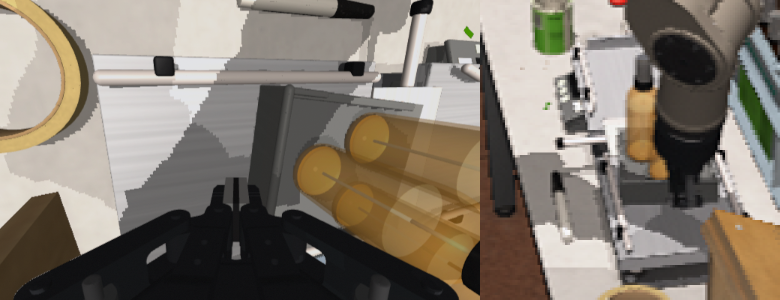

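```bash
python3 -m crank '[{"delta_rot":[0,0,0],"xyz":[0,0.0056,0.0021],"fingers":1},{"delta_rot":[0,0,0],"xyz":[0,0.0094,0.0034],"fingers":1},{"delta_rot":[0,0,0],"xyz":[0,0.0122,0.0044],"fingers":1},{"delta_rot":[0,0,0],"xyz":[0,0.015,0.0055],"fingers":1},{"delta_rot":[0,0,0],"xyz":[0,0.0188,0.0068],"fingers":1},{"delta_rot":[0,0,0],"xyz":[0,0.0226,0.0082],"fingers":1},{"delta_rot":[0,0,0],"xyz":[0,0.0263,0.0096],"fingers":1},{"delta_rot":[0,0,0],"xyz":[0,0.0301,0.0109],"fingers":1},{"delta_rot":[0,0,0],"xyz":[0,0.0338,0.0123],"fingers":1},{"delta_rot":[0,0,0],"xyz":[0,0.0376,0.0137],"fingers":1}]'
python3 -m crank '[{"delta_rot":[0,0,0],"xyz":[0,0.0038,0.0012],"fingers":1},{"delta_rot":[0,0,0],"xyz":[0,0.0075,0.0024],"fingers":1},{"delta_rot":[0,0,0],"xyz":[0,0.0113,0.0038],"fingers":1},{"delta_rot":[0,0,0],"xyz":[0,0.015,0.005],"fingers":1},{"delta_rot":[0,0,0],"xyz":[0,0.0188,0.0063],"fingers":1},{"delta_rot":[0,0,0],"xyz":[0,0.0226,0.0077],"fingers":1},{"delta_rot":[0,0,0],"xyz":[0,0.0263,0.009],"fingers":1},{"delta_rot":[0,0,0],"xyz":[0,0.0301,0.0103],"fingers":1},{"delta_rot":[0,0,0],"xyz":[0,0.0338,0.0117],"fingers":1},{"delta_rot":[0,0,0],"xyz":[0,0.0376,0.0130],"fingers":1}]'
python3 go.py 0 -40 72 20
```

```text
t: 15.45
eef_pos: [0.4862, 0.1628, 0.0703]
tool_rot: [0.008, 0.037, 0.984, 0.173]
contact_force: [0.6, -9.8, 2.5]
gripper_width: -0.003
grasp_force: 4.6
t: 16.45
eef_pos: [0.4879, 0.2031, 0.0703]
tool_rot: [0.006, 0.036, 0.984, 0.173]
contact_force: [-0.2, -7.6, -0.8]
gripper_width: -0.001
grasp_force: 3.7
t 16.55 now [0.4879 0.2038 0.0705] F [ 0.4 -5.2  0.2] w 0.001
target [0.4884 0.2137 0.072 ] xyz [0.0002, 0.0098, 0.002] rot [-0.04, 0.06, -0.14] zdir [ 0.02  0.34 -0.94]
```

```bash
python3 -m crank '[{"delta_rot":[0,0,0],"xyz":[0,0.0039,0.0011],"fingers":1},{"delta_rot":[0,0,0],"xyz":[0,0.0077,0.0022],"fingers":1},{"delta_rot":[0,0,0],"xyz":[0,0.0116,0.0033],"fingers":1},{"delta_rot":[0,0,0],"xyz":[0,0.0154,0.0044],"fingers":1},{"delta_rot":[0,0,0],"xyz":[0,0.0193,0.0055],"fingers":1},{"delta_rot":[0,0,0],"xyz":[0,0.0232,0.0065],"fingers":1},{"delta_rot":[0,0,0],"xyz":[0,0.027,0.0076],"fingers":1},{"delta_rot":[0,0,0],"xyz":[0,0.0309,0.0087],"fingers":1},{"delta_rot":[0,0,0],"xyz":[0,0.0347,0.0098],"fingers":1},{"delta_rot":[0,0,0],"xyz":[0,0.0386,0.0109],"fingers":1}]'
python3 - <<'E'
from h import *
for n in('side','wrist'):
    c=cam(n);c and np.savez(f'm_{n}.npz',**c)
    for t in('bottle_a','tray'):
        for r in cut_out(n,t)[:4]:
            y,x=np.nonzero(r['pixels']);print(n,t,round(r['score'],2),np.round(r['pixel']),x.min(),x.max(),y.min(),y.max())
E
python3 go.py 0 30 77 20
```

```text
t: 17.55
eef_pos: [0.4923, 0.241, 0.074]
tool_rot: [0.008, 0.037, 0.984, 0.172]
contact_force: [0.3, -15.0, 9.2]
gripper_width: 0.002
grasp_force: 7.1
side bottle_a 0.73 [296. 148.] 290 302 127 169
side bottle_a 0.42 [308. 167.] 300 307 160 174
side tray 0.71 [297. 174.] 286 328 157 185
wrist bottle_a 0.83 [565. 184.] 454 639 133 270
wrist bottle_a 0.66 [526. 277.] 384 639 185 399
wrist bottle_a 0.6 [613. 393.] 604 628 382 399
wrist tray 0.64 [383.  72.] 315 400 0 235
wrist tray 0.61 [383. 167.] 323 566 111 327
t 17.95 now [0.4924 0.2418 0.0744] F [ -0.6 -11.1   7.5] w 0.0
target [0.4933 0.2835 0.077 ] xyz [0.0022, 0.0401, 0.0117] rot [-0.05, 0.26, -0.25] zdir [ 0.02  0.34 -0.94]
```

```bash
python3 -m crank '[{"delta_rot":[0,0,0],"xyz":[0,0.0039,0.001],"fingers":1},{"delta_rot":[0,0,0],"xyz":[0,0.0078,0.002],"fingers":1},{"delta_rot":[0,0,0],"xyz":[0,0.0117,0.003],"fingers":1},{"delta_rot":[0,0,0],"xyz":[0,0.0156,0.004],"fingers":1},{"delta_rot":[0,0,0],"xyz":[0,0.0195,0.005],"fingers":1},{"delta_rot":[0,0,0],"xyz":[0,0.0234,0.006],"fingers":1},{"delta_rot":[0,0,0],"xyz":[0,0.0273,0.007],"fingers":1},{"delta_rot":[0,0,0],"xyz":[0,0.0312,0.008],"fingers":1},{"delta_rot":[0,0,0],"xyz":[0,0.0351,0.009],"fingers":1},{"delta_rot":[0,0,0],"xyz":[0,0.039,0.01],"fingers":1}]'
python3 -m crank '[{"delta_rot":[0,0,0],"xyz":[0,0.0039,0.001],"fingers":1},{"delta_rot":[0,0,0],"xyz":[0,0.0078,0.002],"fingers":1},{"delta_rot":[0,0,0],"xyz":[0,0.0116,0.0031],"fingers":1},{"delta_rot":[0,0,0],"xyz":[0,0.0154,0.0044],"fingers":1},{"delta_rot":[0,0,0],"xyz":[0,0.0192,0.0057],"fingers":1},{"delta_rot":[0,0,0],"xyz":[0,0.023,0.007],"fingers":1},{"delta_rot":[0,0,0],"xyz":[0,0.0268,0.0083],"fingers":1},{"delta_rot":[0,0,0],"xyz":[0,0.0305,0.0096],"fingers":1},{"delta_rot":[0,0,0],"xyz":[0,0.0343,0.011],"fingers":1},{"delta_rot":[0,0,0],"xyz":[0,0.0381,0.0123],"fingers":1}]'
python3 go.py 0 96 79 20
```

```text
t: 18.95
eef_pos: [0.4938, 0.2853, 0.078]
tool_rot: [0.006, 0.035, 0.984, 0.174]
contact_force: [0.4, -4.6, -1.7]
gripper_width: 0.002
grasp_force: 2.3
t: 19.95
eef_pos: [0.4968, 0.3252, 0.0796]
tool_rot: [0.006, 0.035, 0.984, 0.174]
contact_force: [-1.0, -4.7, -2.5]
gripper_width: 0.001
grasp_force: 2.3
t 20.05 now [0.4966 0.326  0.0797] F [ 0.6 -3.3 -2.8] w 0.003
target [0.498  0.3494 0.079 ] xyz [0.0003, 0.0217, 0.0087] rot [0.13, -0.0, -0.01] zdir [ 0.02  0.34 -0.94]
```

```bash
python3 -m crank '[{"delta_rot":[0,0,0],"xyz":[0,0.0035,0.0013],"fingers":1},{"delta_rot":[0,0,0],"xyz":[0,0.007,0.0026],"fingers":1},{"delta_rot":[0,0,0],"xyz":[0,0.0105,0.0038],"fingers":1},{"delta_rot":[0,0,0],"xyz":[0,0.0135,0.005],"fingers":1},{"delta_rot":[0,0,0],"xyz":[0,0.016,0.006],"fingers":1},{"delta_rot":[0,0,0],"xyz":[0,0.018,0.0067],"fingers":1}]'
python3 -m crank '[{"delta_rot":[0,0,0],"xyz":[0,0.0015,0.0005],"fingers":1},{"delta_rot":[0,0,0],"xyz":[0,0.003,0.0011],"fingers":1}]'
python3 -m crank '[{"delta_rot":[0,0,0],"xyz":[0,0.0015,0.0005],"fingers":1},{"delta_rot":[0,0,0],"xyz":[0,0.003,0.0011],"fingers":1}]'
```

```text
t: 20.65
eef_pos: [0.4981, 0.3443, 0.0795]
tool_rot: [0.006, 0.035, 0.984, 0.174]
contact_force: [-0.1, -5.2, -2.6]
gripper_width: 0.001
grasp_force: 2.3
t: 20.85
eef_pos: [0.4984, 0.3473, 0.0795]
tool_rot: [0.006, 0.035, 0.984, 0.174]
contact_force: [0.2, -6.1, -2.3]
gripper_width: 0.005
grasp_force: 2.3
t: 21.05
eef_pos: [0.4986, 0.3505, 0.0795]
tool_rot: [0.006, 0.035, 0.984, 0.174]
contact_force: [-0.9, -5.6, -1.7]
gripper_width: 0.005
grasp_force: 2.3
```

```bash
for i in 1; do python3 -m crank '[{"delta_rot":[0,0,0],"xyz":[0,0.0015,0.0005],"fingers":1},{"delta_rot":[0,0,0],"xyz":[0,0.003,0.0011],"fingers":1}]'; done | grep -E "eef|contact"
python3 -m crank '[{"delta_rot":[0,0,0],"xyz":[0,0.0015,0.0005],"fingers":1},{"delta_rot":[0,0,0],"xyz":[0,0.003,0.0011],"fingers":1}]'| grep -E "eef|contact"
python3 -m crank '[{"delta_rot":[0,0,0],"xyz":[0,0.0015,0.0005],"fingers":1},{"delta_rot":[0,0,0],"xyz":[0,0.003,0.0011],"fingers":1}]'| grep -E "eef|contact"
```

```text
eef_pos: [0.4984, 0.3523, 0.079]
contact_force: [-3.1, -11.6, -1.7]
eef_pos: [0.4982, 0.3525, 0.078]
contact_force: [-4.5, -18.0, 0.2]
eef_pos: [0.498, 0.3526, 0.077]
contact_force: [-6.0, -27.3, 0.9]
```

```bash
python3 -m crank '[{"delta_rot":[0,0,0],"xyz":[0,-0.008,-0.003],"fingers":1},{"delta_rot":[0,0,0],"xyz":[0,-0.015,-0.0055],"fingers":1},{"delta_rot":[0,0,0],"xyz":[0,-0.03,-0.011],"fingers":1},{"delta_rot":[0,0,0],"xyz":[0,-0.045,-0.0165],"fingers":1},{"delta_rot":[0,0,0],"xyz":[0,-0.044,-0.05],"fingers":1},{"delta_rot":[0,0,0],"xyz":[0,-0.031,-0.09],"fingers":1},{"delta_rot":[0,0,0],"xyz":[0,-0.016,-0.13],"fingers":1},{"delta_rot":[0,0,0],"xyz":[0,-0.016,-0.13],"fingers":1}]'
python3 - <<'E'
from h import *
for n in('side','scene'):
    c=cam(n);np.savez(f'n_{n}.npz',**c)
    for t in('bottle_a','tray'):
        for r in cut_out(n,t)[:4]:
            y,x=np.nonzero(r['pixels']);print(n,t,round(r['score'],2),np.round(r['pixel']),x.min(),x.max(),y.min(),y.max())
    print('exp tray corners',[proj(c,np.array([_p[0]+np.cos(_p[2])*a-np.sin(_p[2])*b,_p[1]+np.sin(_p[2])*a+np.cos(_p[2])*b,.07])).round(0).tolist() for a in(-.06,.06) for b in(.11,.25)])
E
python3 go.py -104 36 150 0
```

```text
t: 22.45
eef_pos: [0.4987, 0.3009, 0.2024]
tool_rot: [0.011, 0.035, 0.983, 0.178]
contact_force: [0.7, 0.4, 0.1]
gripper_width: -0.001
grasp_force: 0.0
side bottle_a 0.63 [290. 132.] 284 296 111 151
side bottle_a 0.57 [301. 141.] 294 306 116 156
side tray 0.96 [300. 158.] 281 320 142 166
t 22.7 now [0.4941 0.3    0.1948] F [-0.3 -0.7 -0.9] w -0.0
target [0.39   0.2968 0.15  ] xyz [0.1035, -0.0254, 0.0387] rot [20.04, -0.1, -0.09] zdir [ 0.  0. -1.]Traceback (most recent call last):
  File "<stdin>", line 7, in <module>
NameError: name '_p' is not defined. Did you mean: 'np'?
```

```bash
python3 -m crank '[{"delta_rot":[8,0,0],"xyz":[0.03,-0.015,-0.01],"fingers":0},{"delta_rot":[16,0,0],"xyz":[0.06,-0.025,0],"fingers":-0.2},{"delta_rot":[20,0,0],"xyz":[0.09,-0.025,0.02],"fingers":-0.2},{"delta_rot":[20,0,0],"xyz":[0.1035,-0.0254,0.0387],"fingers":-0.2},{"delta_rot":[20,0,0],"xyz":[0.1035,-0.0254,0.0387],"fingers":-0.2},{"delta_rot":[20,0,0],"xyz":[0.1035,-0.0254,0.0387],"fingers":-0.2}]'
python3 - <<'E'
from h import *
c=cam('wrist');np.savez('w7.npz',**c)
for t in('bridge_bar','bridge','tray','bottle_a','end_stop'):
    for r in cut_out('wrist',t)[:3]:
        y,x=np.nonzero(r['pixels']);print(t,round(r['score'],2),np.round(r['pixel']),x.min(),x.max(),y.min(),y.max())
im=cv2.cvtColor(c['img'],cv2.COLOR_RGB2GRAY)
for row in(195,205,215,225):print(row,im[row,270:350:2].tolist())
from fit import W
p=np.loadtxt('pose.txt')
print('bar exp',[proj(c,W(p,(x,38,54.5))).round(1) for x in(-128,-65)],'traycorner exp',[proj(c,W(p,(-60,y,75))).round(0) for y in(112,250)])
E
python3 go.py -104 38 36 0
```

```text
t: 23.3
eef_pos: [0.3911, 0.2965, 0.1505]
tool_rot: [-0.0, 0.036, 0.999, -0.0]
contact_force: [1.2, -0.5, 0.6]
gripper_width: 0.601
grasp_force: 0.0
bridge_bar 0.72 [313. 290.] 268 356 167 344
bridge 0.65 [315. 287.] 267 356 167 345
tray 0.77 [473. 270.] 405 593 251 386
tray 0.33 [237. 156.] 158 311 147 165
bottle_a 0.93 [576. 320.] 498 639 263 397
bottle_a 0.65 [495. 346.] 490 503 341 358
end_stop 0.93 [294. 249.] 8 605 167 399
end_stop 0.75 [575. 318.] 497 639 262 397
195 [210, 210, 210, 211, 211, 212, 213, 212, 213, 212, 210, 207, 207, 209, 209, 210, 209, 210, 210, 145, 183, 204, 206, 187, 161, 115, 181, 110, 110, 109, 109, 110, 115, 143, 120, 174, 110, 110, 112, 111]
205 [186, 186, 187, 190, 212, 212, 211, 211, 211, 211, 210, 207, 203, 208, 212, 210, 209, 210, 211, 109, 105, 115, 117, 116, 112, 97, 110, 109, 110, 111, 110, 110, 110, 108, 109, 109, 110, 111, 111, 111]
215 [39, 41, 39, 40, 47, 47, 47, 48, 71, 71, 66, 67, 71, 72, 72, 73, 73, 73, 74, 75, 104, 115, 117, 116, 110, 85, 42, 50, 47, 42, 43, 42, 43, 42, 42, 42, 42, 42, 42, 42]
225 [43, 42, 42, 53, 43, 43, 43, 42, 57, 79, 78, 79, 79, 79, 79, 78, 74, 74, 74, 72, 104, 115, 117, 116, 110, 85, 44, 49, 48, 48, 43, 47, 74, 71, 62, 66, 66, 65, 66, 66]
bar exp [array([315.3, 168. ]), array([315.3, 244.8])] traycorner exp [array([414., 262.]), array([597., 262.])]
t 23.8 now [0.3913 0.2972 0.1512] F [ 0.5  1.2 -0.2] w 0.601
target [0.3902 0.2988 0.036 ] xyz [0.0013, 0.0012, 0.1152] rot [0.12, 0.01, -0.1] zdir [ 0.  0. -1.]
```

```bash
python3 -m crank '[{"delta_rot":[0,0,0],"xyz":[0.001,0.001,0.04],"fingers":-0.2},{"delta_rot":[0,0,0],"xyz":[0.001,0.001,0.08],"fingers":-0.2},{"delta_rot":[0,0,0],"xyz":[0.001,0.001,0.105],"fingers":-0.2},{"delta_rot":[0,0,0],"xyz":[0.001,0.001,0.115],"fingers":-0.2},{"delta_rot":[0,0,0],"xyz":[0.001,0.001,0.115],"fingers":1},{"delta_rot":[0,0,0],"xyz":[0.001,0.001,0.115],"fingers":1},{"delta_rot":[0,0,0],"xyz":[0.001,0.001,0.115],"fingers":1},{"delta_rot":[0,0,0],"xyz":[0.001,0.001,0.115],"fingers":1},{"delta_rot":[0,0,0],"xyz":[0.001,0.001,0.115],"fingers":1},{"delta_rot":[0,0,0],"xyz":[0.001,0.001,0.115],"fingers":1}]' 25
python3 go.py -104 38 36 0
```

```text
t: 24.8
eef_pos: [0.3908, 0.2965, 0.0372]
tool_rot: [0.0, 0.037, 0.999, 0.0]
contact_force: [0.7, -7.9, 2.4]
gripper_width: 0.104
grasp_force: 25.5
t 24.9 now [0.3908 0.2965 0.0372] F [ 0.6 -7.1  3.4] w 0.105
target [0.3902 0.2988 0.036 ] xyz [0.0008, 0.0023, 0.0012] rot [0.03, 0.04, -0.17] zdir [ 0.  0. -1.]
```

```bash
python3 -m crank '[{"delta_rot":[0,0,0],"xyz":[0,-0.0025,-0.0075],"fingers":1},{"delta_rot":[0,0,0],"xyz":[0,-0.006,-0.0145],"fingers":1},{"delta_rot":[0,0,0],"xyz":[0,-0.0107,-0.0208],"fingers":1},{"delta_rot":[0,0,0],"xyz":[0,-0.0164,-0.026],"fingers":1},{"delta_rot":[0,0,0],"xyz":[0,-0.0228,-0.0301],"fingers":1},{"delta_rot":[0,0,0],"xyz":[0,-0.030,-0.0329],"fingers":1},{"delta_rot":[0,0,0],"xyz":[0,-0.0375,-0.0342],"fingers":1},{"delta_rot":[0,0,0],"xyz":[0,-0.0385,-0.0342],"fingers":1},{"delta_rot":[0,0,0],"xyz":[0,-0.0385,-0.0342],"fingers":1}]'
python3 go.py -104 1 70 0
```

```text
t: 25.8
eef_pos: [0.3889, 0.2652, 0.0736]
tool_rot: [0.001, 0.035, 0.999, 0.005]
contact_force: [-5.4, 6.7, 25.9]
gripper_width: 0.101
grasp_force: 26.5
t 25.9 now [0.3889 0.2652 0.0736] F [-6.2  6.9 25.4] w 0.108
target [0.3876 0.2619 0.07  ] xyz [0.0011, -0.0034, 0.0036] rot [0.62, 0.12, 0.05] zdir [ 0.  0. -1.]
```

```bash
python3 -m crank '[{"delta_rot":[0,0,0],"xyz":[0,-0.002,0.001],"fingers":1},{"delta_rot":[0,0,0],"xyz":[0,-0.004,0.002],"fingers":1},{"delta_rot":[0,0,0],"xyz":[0,-0.004,0.002],"fingers":1}]'
python3 -m crank '[{"delta_rot":[0,0,0],"xyz":[0,0.0,0],"fingers":0.4},{"delta_rot":[0,0,0],"xyz":[0,0,0],"fingers":-0.2},{"delta_rot":[0,0,0],"xyz":[0,0,0],"fingers":-0.2},{"delta_rot":[0,0,0],"xyz":[0,0,0],"fingers":-0.2},{"delta_rot":[0,0,0],"xyz":[0,0,0],"fingers":-0.2},{"delta_rot":[0,0,0],"xyz":[0,0,-0.04],"fingers":-0.2},{"delta_rot":[0,0,0],"xyz":[0,0,-0.08],"fingers":-0.2},{"delta_rot":[0,0,0],"xyz":[0,0,-0.1],"fingers":-0.2},{"delta_rot":[0,0,0],"xyz":[0,0,-0.1],"fingers":-0.2},{"delta_rot":[0,0,0],"xyz":[0,0,-0.1],"fingers":-0.2}]'
python3 - <<'E'
from h import *
from fit import W
c=cam('wrist');np.savez('w8.npz',**c);p=np.loadtxt('pose.txt')
for r in cut_out('wrist','bridge_bar')[:2]:
    m=r['pixels'];y,x=np.nonzero(m);print(r['score'],x.min(),x.max(),y.min(),y.max(),[(k,int(np.nonzero(m[k])[0].mean())) for k in range(y.min(),y.max(),12) if m[k].any()])
for a in(1.1,1.2,1.3,1.41,1.5,1.55):
    g=lambda x,r,h:proj(c,W(p,(x,r*np.cos(a)-h*np.sin(a),50.5+r*np.sin(a)+h*np.cos(a)))).round(0).tolist()
    print(a,g(-128,38,4),g(-70,38,4),'top',g(-62,72,10))
E
```

```text
t: 26.2
eef_pos: [0.3893, 0.2617, 0.0722]
tool_rot: [0.002, 0.035, 0.999, 0.006]
contact_force: [-7.1, 6.5, 33.1]
gripper_width: 0.102
grasp_force: 28.1
t: 27.2
eef_pos: [0.3868, 0.2561, 0.1679]
tool_rot: [-0.0, 0.036, 0.999, 0.001]
contact_force: [-0.6, -0.2, 0.0]
gripper_width: 0.598
grasp_force: 0.0
0.82 313 332 175 344 [(175, 322), (187, 323), (199, 323), (211, 322), (223, 323), (235, 323), (247, 321), (259, 321), (271, 317), (283, 318), (295, 318), (307, 318), (319, 319), (331, 319), (343, 319)]
0.32 78 639 175 393 [(175, 324), (187, 490), (199, 497), (211, 352), (223, 354), (235, 358), (247, 261), (259, 275), (271, 272), (283, 259), (295, 269), (307, 296), (319, 315), (331, 315), (343, 273), (355, 172), (367, 232), (379, 242), (391, 456)]
1.1 [339.0, 175.0] [338.0, 249.0] top [356.0, 281.0]
1.2 [334.0, 175.0] [333.0, 250.0] top [346.0, 283.0]
1.3 [329.0, 175.0] [328.0, 250.0] top [335.0, 284.0]
1.41 [323.0, 175.0] [323.0, 251.0] top [323.0, 284.0]
1.5 [318.0, 175.0] [318.0, 251.0] top [313.0, 284.0]
1.55 [315.0, 175.0] [315.0, 251.0] top [308.0, 284.0]
```

```bash
python3 -c "
from go import *
delta(np.array([.45,.30,.42]),-.0702,0)"
python3 -m crank '[{"delta_rot":[0,0,0],"xyz":[0,0,-0.05],"fingers":-0.2},{"delta_rot":[0,0,0],"xyz":[0,0,-0.1],"fingers":-0.2},{"delta_rot":[0,0,0],"xyz":[0,0,-0.15],"fingers":-0.2},{"delta_rot":[0,0,0],"xyz":[-0.03,0.02,-0.2],"fingers":-0.2},{"delta_rot":[0,0,0],"xyz":[-0.06,0.04,-0.25],"fingers":-0.2},{"delta_rot":[0,0,0],"xyz":[-0.06,0.04,-0.25],"fingers":-0.2},{"delta_rot":[0,0,0],"xyz":[-0.06,0.04,-0.25],"fingers":-0.2},{"delta_rot":[0,0,0],"xyz":[-0.06,0.04,-0.25],"fingers":-0.2}]'
python3 - <<'E'
from h import *
from fit import W
p=np.loadtxt('pose.txt')
for n in('wrist','side','scene'):
    c=cam(n);np.savez(f'f_{n}.npz',**c)
    for t in('bottle_a','tray','bridge'):
        for r in cut_out(n,t)[:3]:
            y,x=np.nonzero(r['pixels']);print(n,t,round(r['score'],2),np.round(r['pixel']),x.min(),x.max(),y.min(),y.max())
    print('exp corners back/nose',[proj(c,W(p,(a,b,h))).round(0).tolist() for a in(-60,60) for b,h in((110,95),(250,75))])
    for b in((-1.5,235-3),(0,0)):pass
c=dict(np.load('f_wrist.npz'));g=cv2.cvtColor(c['img'],cv2.COLOR_RGB2GRAY)
for X in(-50,-40,40):
    a=proj(c,W(p,(X,235,75)));b=proj(c,W(p,(X,262,75)));k=np.linspace(0,1,28)
    print(X,[int(g[int(round(v)),int(round(u))]) for u,v in (a+(b-a)*t for t in k)])
    a=proj(c,W(p,(X,90,95)));b=proj(c,W(p,(X,125,95)));k=np.linspace(0,1,36)
    print(' back',[int(g[int(round(v)),int(round(u))]) for u,v in (a+(b-a)*t for t in k)])
E
```

```text
t 27.4 now [0.3864 0.2554 0.167 ] F [-0.2 -0.4 -0.1] w 0.601
target [0.45 0.3  0.42] xyz [-0.0599, 0.049, -0.2531] rot [-0.02, -0.07, -0.08] zdir [ 0.  0. -1.]
t: 28.2
eef_pos: [0.4494, 0.2908, 0.4168]
tool_rot: [-0.001, 0.036, 0.999, -0.0]
contact_force: [-1.4, -0.3, 0.5]
gripper_width: 0.599
grasp_force: 0.0
wrist bottle_a 0.88 [439. 169.] 410 476 148 192
wrist bottle_a 0.77 [448. 218.] 421 472 187 239
wrist bottle_a 0.72 [408. 189.] 382 435 166 214
wrist tray 0.54 [406. 186.] 382 436 166 214
wrist bridge 0.75 [293. 145.] 287 296 99 230
exp corners back/nose [[366.0, 148.0], [456.0, 146.0], [363.0, 225.0], [448.0, 221.0]]
side bottle_a 0.84 [302. 140.] 294 307 116 155
side bottle_a 0.68 [290. 136.] 284 296 111 152
side bottle_a 0.64 [310. 127.] 304 313 109 150
side tray 0.62 [293. 158.] 280 320 141 167
exp corners back/nose [[287.0, 158.0], [282.0, 142.0], [323.0, 155.0], [315.0, 139.0]]
scene bottle_a 0.96 [261. 145.] 254 266 123 162
scene bottle_a 0.81 [271. 148.] 266 277 126 163
scene bottle_a 0.7 [300. 189.] 241 346 148 228
scene tray 0.79 [278. 160.] 249 294 151 174
scene brid
[... 330 characters left out ...]
 30, 33, 48, 48, 54, 57, 57, 58, 77, 77, 78, 77, 77, 77, 77, 77, 77, 77, 78, 78, 77]
-40 [107, 107, 107, 109, 111, 111, 113, 111, 111, 105, 97, 97, 85, 80, 80, 84, 127, 127, 175, 178, 178, 168, 193, 193, 193, 193, 192, 193]
 back [195, 195, 195, 194, 194, 194, 194, 194, 194, 193, 193, 193, 183, 68, 68, 30, 34, 34, 60, 74, 74, 69, 64, 64, 76, 76, 76, 76, 76, 76, 76, 76, 76, 76, 76, 76]
40 [116, 116, 116, 117, 117, 116, 116, 116, 115, 115, 113, 100, 100, 101, 101, 112, 114, 114, 122, 122, 122, 125, 125, 121, 121, 121, 138, 156]
 back [180, 179, 179, 180, 179, 179, 180, 179, 179, 179, 179, 179, 179, 169, 169, 40, 42, 42, 56, 103, 103, 119, 95, 95, 50, 50, 55, 75, 75, 76, 76, 76, 75, 75, 75, 75]
```

```bash
python3 go.py -10 262 270 0
python3 -m crank '[{"delta_rot":[0,0,0],"xyz":[0,0.05,0],"fingers":-0.2},{"delta_rot":[0,0,0],"xyz":[0.015,0.1,0],"fingers":-0.2},{"delta_rot":[0,0,0],"xyz":[0.03,0.15,0],"fingers":-0.2},{"delta_rot":[0,0,0],"xyz":[0.03,0.2,0.05],"fingers":-0.2},{"delta_rot":[0,0,0],"xyz":[0.03,0.24,0.1],"fingers":-0.2},{"delta_rot":[0,0,0],"xyz":[0.03,0.24,0.13],"fingers":-0.2},{"delta_rot":[0,0,0],"xyz":[0.03,0.24,0.13],"fingers":-0.2},{"delta_rot":[0,0,0],"xyz":[0.03,0.24,0.13],"fingers":-0.2}]'
python3 - <<'E'
from h import *
from fit import W
p=np.loadtxt('pose.txt')
c=cam('wrist');np.savez('g_wrist.npz',**c);g=cv2.cvtColor(c['img'],cv2.COLOR_RGB2GRAY).astype(np.float32)
print(toS(c['origin']))
def prof(X,y0,y1,z):
    ys=np.arange(y0,y1+.1);uv=np.array([proj(c,W(p,(X,y,z))) for y in ys]).astype(np.float32)
    return cv2.remap(g,uv[None,:,0],uv[None,:,1],1)[0].astype(int).tolist()
for X in(-64,-62,-55,-50,-40,-30,-20,0,20,40,50): print(X,prof(X,232,264,75))
E
```

```text
t 29.0 now [0.4498 0.2912 0.4182] F [-0.8 -0.4 -0.7] w 0.601
target [0.4996 0.5157 0.27  ] xyz [-0.0337, 0.2272, 0.1487] rot [0.11, 0.0, -0.08] zdir [ 0.  0. -1.]
t: 29.8
eef_pos: [0.436, 0.5326, 0.2864]
tool_rot: [-0.001, 0.035, 0.999, -0.001]
contact_force: [-0.3, -0.4, 0.4]
gripper_width: 0.602
grasp_force: 0.0
[-140.4  275.2  432.2]
-64 [131, 102, 107, 91, 63, 88, 94, 94, 94, 94, 93, 93, 93, 91, 82, 75, 75, 86, 105, 123, 141, 184, 183, 163, 81, 40, 36, 36, 36, 38, 59, 109, 123]
-62 [122, 89, 85, 77, 73, 90, 94, 94, 94, 93, 93, 93, 92, 90, 82, 73, 75, 83, 90, 91, 97, 115, 116, 111, 68, 43, 37, 38, 37, 38, 57, 103, 120]
-55 [125, 125, 123, 112, 99, 93, 93, 93, 94, 94, 93, 93, 93, 91, 84, 73, 74, 96, 161, 192, 188, 171, 124, 60, 55, 42, 36, 36, 36, 41, 65, 117, 125]
-50 [114, 113, 113, 111, 99, 94, 94, 94, 94, 94, 94, 93, 93, 92, 85, 73, 74, 93, 169, 191, 188, 170, 125, 50, 61, 43, 38, 37, 37, 41, 62, 120, 124]
-40 [64, 72, 72, 71, 60, 58, 58, 59, 61, 65, 70, 93, 94, 92, 84, 76, 78, 103, 176, 187, 186, 171, 120, 57, 81, 39, 36, 36, 36, 39, 57, 107, 124]
-30 [74, 74, 73, 69, 62, 57, 58, 58, 58, 58, 58, 58, 58, 62, 81, 78, 78, 103, 153, 184, 185, 176, 112, 64, 65, 39, 39, 38, 39, 45, 67, 105, 125]
-20 [73, 73, 73, 72, 64, 58, 58, 58, 58, 58, 58, 58, 58, 58, 57, 55, 56, 73, 120, 184, 183, 176, 110, 72, 57, 42, 38, 38, 38, 38, 51, 84, 125]
0 [110, 114, 113, 111, 104, 95, 93, 93, 93, 94, 94, 94, 93, 93, 91, 83, 72, 83, 146, 176, 177, 172, 154, 68, 57, 49, 38, 39, 38, 38, 53, 91, 123]
20 [54, 54, 55, 65, 66, 61, 58, 58, 58, 58, 57, 57, 58, 61, 74, 78, 79, 91, 130, 166, 173, 170, 133, 63, 77, 48, 38, 37, 37, 38, 53, 99, 121]
40 [70, 69, 69, 69, 68, 61, 59, 58, 57, 58, 58, 58, 58, 58, 58, 58, 55, 53, 73, 108, 116, 155, 130, 87, 67, 91, 100, 103, 103, 106, 114, 118, 118]
50 [68, 66, 66, 59, 58, 77, 123, 152, 152, 140, 128, 109, 91, 83, 81, 77, 66, 76, 119, 157, 167, 166, 157, 114, 91, 125, 175, 182, 185, 185, 184, 183, 183]
```

```bash
python3 -c "
from station import job
print(job.hand_in())"
```

```text
the job is handed in; nothing more can be done
None
```

I handed the job in at about 30 s: the tray is up against the end stop (to about 2 mm), all three bottles are standing, and the bridge is folded back up to about 1.41 rad, with the robot clear of everything. I could not view a final picture (all 10 used), so this rests on the networks, pixel measurements and the 27 N push that no longer moved the tray; I did not re-check the other items.

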